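# Set the aperture selector of an egg-candling lamp

## Task

Set the candling lamp's sprung selector knob to its large round aperture: pull the knob straight up out of its parking notch, turn it to the large round mark, and feel for that mark's notch so that the tooth drops fully home. Do not force the tooth against the notched ring, either sideways or downwards, and leave the things standing about where they are; let go of the knob when it is home.

Things in the scene. Friction and masses are not known exactly. Their poses are not given: they have to be found in the camera images.
- candler: Candling lamp, fixed to the bench: navy case 200 x 200 x 120 mm high with an aluminium top panel, and a snout with a rubber mouth on its +x side. Origin under the centre of the case on the bench; z up. The selector's vertical axis passes through the origin.
- ring_centre (a point): On the panel, on the selector's axis, z = 120 mm: centre of a dark steel ring, 62 mm inside and 90 mm outside diameter, 10 mm high, with five notches cut through: park, 15 mm wide, about candler +x, and one by each mark, 9.4 mm wide. The marks were stuck on roughly: a notch lies up to 9 degrees to the one or other side of its mark as seen from the axis; this is not measured and must be felt for.
- knob: Selector knob, black plastic: upright bar grip 44 mm long (its x), 14 mm wide (y), 17 to 52 mm above its origin, on a 32 mm hub, with a pointer arm along +x and under the arm a downward steel tooth 6 x 6 mm, 38 mm out, tip 1.5 mm above the origin. Origin on the selector axis, at the panel's surface when home; z up.
- knob_grip (a point): Point on the knob's axis in the middle of the bar grip, 40 mm above the knob's origin: where to grip, closing across the bar's 14 mm.
- pointer_tip (a point): Outer end of the pointer arm, 52 mm out from the axis along the knob's +x, 15 mm above the knob's origin.
- knob_lift (a joint): Height of the knob above home in m: 0 = home in a notch, about 0.008 = tooth resting on top of the ring, 0.009 and more = clear of it, 0.018 = end of travel. A spring and its weight pull it down with about 6 N at home, 9.5 N at the top. Let go, it drops by itself, into a notch or else onto the ring's top, where the knob can still be turned until the tooth falls in.
- knob_turn (a joint): Angle of the pointer in rad, counter-clockwise from above, 0 = pointing along the candler's +x (park); stops at -1.72 and 1.72. At the start 0.
- mark_large_round: The wanted setting: raised dark steel disc 25 mm across, 3 mm high, stuck on the panel 68 mm from the selector axis, 38 or 78 degrees to the one or other side of park. Origin under its centre; the four marks change places.
- mark_small_round: Raised dark steel disc 9 mm across, another setting.
- mark_slot: Raised dark steel bar 26 x 6 mm, another setting.
- mark_twin: Pair of raised dark steel discs 9 mm across, 18 mm apart, another setting.
- egg_tray: Cardboard tray 200 x 140 mm with six eggs, 79 mm high; bystander. Origin under its centre.
- egg_cup: White egg cup with an egg, 56 mm across, 89 mm high, standing beside the candler; bystander. Origin under its centre.
- brass_ring: Loose brass ring, 24 mm across, 8 mm high, lying on a corner of the candler's top panel; bystander. Origin under its centre.
- spray_bottle: White bottle 60 mm across, 170 mm high; bystander. Origin under its centre.
- jar: Glass jar 70 mm across, 75 mm high; bystander. Origin under its centre.
- hygrometer: White box 30 x 90 x 70 mm with a blank display; bystander. Origin under its centre.

How it is judged:
By the outcome, as a careful person would: the job done as asked, in the order asked, and still so for the second after the job is handed in, with the robot touching nothing.
It also fails if it takes over 38 s, if anything falls off the work surface, if the arm or the gripper's body presses on something with over 40 N, if the wrist force passes 120 N, or if a joint passes its speed limit or range.

## Robot

A 6-joint arm with a two-finger parallel gripper is mounted at the origin on the work surface. World frame = base frame: x ahead of the robot, y to its left, z up, the work surface at z = 0. Lengths are in m, angles in rad, forces in N, time in s.
With the tool pointing down it reaches from about 0.225 to 0.875 m from the base axis. Payload 3.4 kg.
Tool frame: the origin (TCP) lies at the very end of the fingers, on their centre line; the grasp point (between the pads) lies 19 mm behind it; x points along the fingers, y is the direction in which the jaws open and shut, and the axes are right-handed (so a half turn about x gives the same grasp; the last joint's range is limited). The gripper opens to 85 mm and grips with 20 to 120 N. Pads are 22 mm wide; open, the fingers measure 114 mm over their backs; the gripper's body (76 mm by 85 mm) begins 54 mm behind the grasp point. The pads swing forward as they close: fully open they stand 13 mm farther back than shut.
Start: joints at [-1.415, 0.276, 1.505, -0, 1.361, -0.121], TCP at [0.157, -0.553, 0.21] pointing down, gripper open.
Joint ranges: [-2.89, 2.89], [-0.75, 2.08], [0.22, 2.7], [-1.18, 4.32], [0.11, 2.71], [-2.7, 2.7]. Speed limits (rad/s): [2.57, 2.57, 3.14, 3.14, 3.14, 3.14].

## Interface

Orientations are given as a unit quaternion [w, x, y, z].
In Python, from rig import manip gives the robot as it stands. The module is installed in compiled form; this text tells all that it offers.
- The arm moves only by the tool play_rows, never from a script. Its argument "plan" is a list that holds one entry, the list of rows, each a list of 5 numbers: the closure, from 0 (fully open) to 1 (shut), then the shift along the tool's x, y, z in m, then the turn about the tool's x in degrees. A call has 1 to 12 rows; each row is the pose to reach, as a shift and turn from the pose measured when the call began, along the tool's axes at that moment; what a row does not reach only later rows make up. A row lasts 1/10 s, in which the tool goes at most 50 mm and 8.59 degrees, less where a joint would pass 70% of its speed; a pose out of reach is approached as far as the arm can. A call with a gripper value outside its range is refused whole. The fingers move at their own pace and stop on an object; "grip_force" is the grip in N (left out, the last holds). Time passes only in rows, so rows that repeat a pose let the fingers close. It gives the time, the measured TCP pose, the force and the opening at its end, in the units of the state.
- manip.get_state(): the state, without advancing time (a new reading comes with each control period).
- manip.get_image(name): name is "scene" or "side" or "wrist"; returns (picture, depth): 400x640x3 uint8, red, green, blue; 400x640 float32, m along the optical axis (not along the pixel's ray), 0 where there is no reading.
- manip.camera_params(name): a dict with "intrinsics" (3x3 intrinsics, pixels), "R" (3x3) and "t" (3): a world point X has camera coordinates R X + t; the wrist camera has in their place "mount" (4x4, takes a point from camera to tool coordinates, whose origin is the TCP and whose axes are the tool frame's). Camera axes: x right, y down, z forward; pixel columns grow to the right and rows downward; lengths in m; the calibration is good to about 2 mm. A picture is of the moment at which its call begins: read the wrist's pose just before it. camera_params takes no time and is no camera call.
- manip.sign_off(): hands the job in, once; it reports no verdict.
The state is a dict: "clock": time; "qpos": joint angles; "qd": joint speeds; "effort": joint torques, N m; "position": TCP position; "ee_rot": TCP orientation; "contact_force": force on the tool from outside, world axes, zero at the start; "moment": the same for the moment, N m; "width": finger opening in m.
Only numpy, scipy, OpenCV 4.12 (cv2) and the standard library are available. Lean on these libraries where they do the work, as an engineer would, in place of code of your own. Each camera call takes 0.05 s, during which the arm holds its last target.

## Working session

There is one attempt and no reset: what is moved stays moved. The work goes in short steps, Python scripts to look and compute and a tool call to move; the robot and the scene stay as the last step left them, time stands still between calls to the robot, and variables do not carry over. Pictures are saved under pics/ and viewed, and the job is handed in when it is done.

Besides the shell and the picture viewer there is one more tool, called after "Call:" as name(argument=value, ...), one argument or row to a line, values as JSON. play_rows: Moves the arm, as the interface text tells. Its arguments: {"type":"object","properties":{"plan":{"type":"array","items":{"type":"array","items":{"type":"array","items":{"type":"number"}}}},"grip_force":{"type":"number"}},"required":["plan"]}

```bash
mkdir -p pics
python3 - <<'E'
from rig import manip
import cv2,numpy as np
s=manip.get_state()
for k,v in s.items(): print(k,np.round(v,4))
for n in ["scene","side"]:
    im,d=manip.get_image(n); cv2.imwrite(f"pics/{n}0.png",im[:,:,::-1]); np.savez(f"pics/{n}0.npz",im=im,d=d)
    p=manip.camera_params(n); print({k:np.round(v,3).tolist() for k,v in p.items()})
print(np.round(manip.camera_params("wrist")["mount"],4))
E
```

```text
clock 0.0
qpos [-1.415   0.2766  1.5061  0.      1.3607 -0.121 ]
qd [ 0.0001  0.0015 -0.0001  0.0007  0.002   0.0009]
effort [-3.00000e-04 -4.16776e+01 -2.45808e+01 -8.00000e-04  1.08000e-02
 -0.00000e+00]
position [ 0.157  -0.5525  0.2094]
ee_rot [-0.0969 -0.7003 -0.0982  0.7004]
contact_force [ 0.1869  0.8152 -0.0579]
moment [ 0.0009  0.0043 -0.0097]
width 0.0854
{'intrinsics': [[376.267, 0.0, 323.272], [0.0, 376.267, 196.814], [0.0, 0.0, 1.0]], 'R': [[0.383, 0.923, 0.021], [0.588, -0.226, -0.777], [-0.712, 0.31, -0.629]], 't': [-0.197, -0.217, 1.484]}
{'intrinsics': [[408.448, 0.0, 316.705], [0.0, 408.448, 192.052], [0.0, 0.0, 1.0]], 'R': [[-0.81, -0.587, -0.014], [-0.451, 0.637, -0.625], [0.376, -0.5, -0.78]], 't': [0.409, 0.29, 1.18]}
[[ 3.000e-04 -2.849e-01  9.586e-01 -1.641e-01]
 [ 1.000e+00 -1.000e-04 -4.000e-04 -6.000e-04]
 [ 2.000e-04  9.586e-01  2.849e-01 -7.310e-02]
 [ 0.000e+00  0.000e+00  0.000e+00  1.000e+00]]
```

View pics/scene0.png

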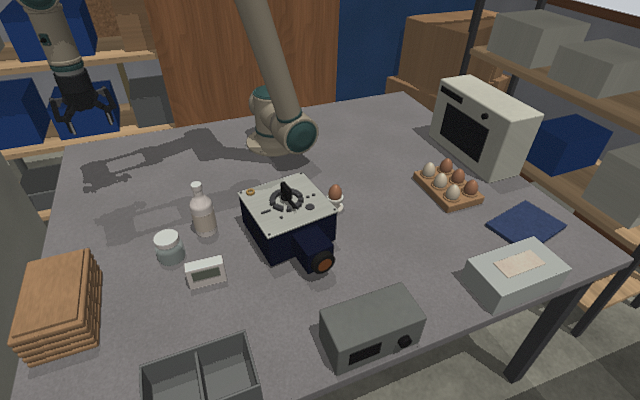

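View pics/side0.png

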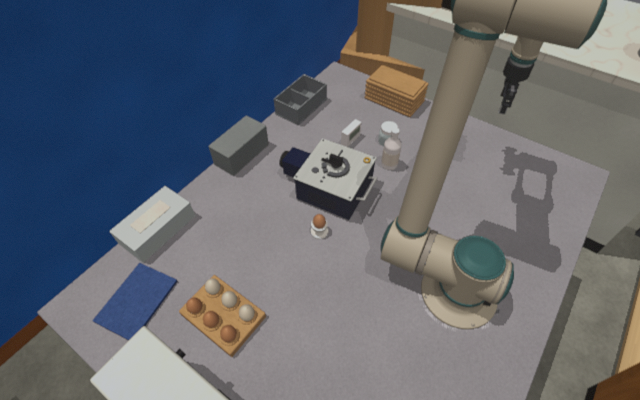

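The scene picture shows the candler at about (288,205), with its snout toward (320,262), the egg cup at (336,195) and the bottle at (203,210). Next I'll rectify both views onto the panel plane.

```bash
cat > h.py <<'E'
import numpy as np,cv2
from rig import manip
def deproj(n,d):
    p=manip.camera_params(n);K=np.array(p["intrinsics"]);R=np.array(p["R"]);t=np.array(p["t"])
    v,u=np.mgrid[0:400,0:640]
    c=np.stack([(u-K[0,2])/K[0,0]*d,(v-K[1,2])/K[1,1]*d,d],-1)
    return (c-t)@R
def rectify(n,im,z,x0,y0,w,h,s):
    # out pixel (i col,j row): y=y0-?; cols -> world y decreasing, rows -> world x decreasing
    p=manip.camera_params(n);K=np.array(p["intrinsics"]);R=np.array(p["R"]);t=np.array(p["t"])
    P=K@np.c_[R,t]
    H=P@np.array([[0,-1/s,x0],[-1/s,0,y0],[0,0,z],[0,0,1.]])
    return cv2.warpPerspective(im,H,(w,h),flags=cv2.INTER_CUBIC|cv2.WARP_INVERSE_MAP)
E
python3 - <<'E'
from h import *
o=[]
for n in ["scene","side"]:
    z=np.load(f"pics/{n}0.npz"); X=deproj(n,z["d"]); im=z["im"]
    m=(z["d"]>0)&(abs(X[...,2]-.12)<.006)&(im.min(-1)>110)
    m=cv2.morphologyEx(m.astype(np.uint8),cv2.MORPH_OPEN,np.ones((3,3)))
    k,l,st,c=cv2.connectedComponentsWithStats(m)
    for i in np.argsort(-st[1:,4])[:4]+1:
        q=X[l==i]; print(n,st[i],q.mean(0).round(3),cv2.minAreaRect(q[:,:2].astype(np.float32)))
E
```

```text
scene [ 240  173   94   64 2817] [ 0.522 -0.112  0.122] ((0.5071190595626831, -0.10774824023246765), (0.2067856341600418, 0.20461982488632202), 8.463627815246582)
scene [191 197  19  10  99] [ 0.429 -0.323  0.119] ((0.4253249764442444, -0.322611927986145), (0.02825316973030567, 0.04849977791309357), 0.08383428305387497)
scene [293 196   5   6  26] [ 0.507 -0.084  0.122] ((0.5069535970687866, -0.08341312408447266), (0.010852997191250324, 0.02507280744612217), 71.12846374511719)
scene [276 198   4   5  20] [ 0.496 -0.129  0.122] ((0.49535438418388367, -0.1292068213224411), (0.008207258768379688, 0.019789965823292732), 73.51878356933594)
side [ 295  140   80   61 2213] [ 0.501 -0.097  0.118] ((0.5064080357551575, -0.10669505596160889), (0.20522278547286987, 0.20614244043827057), 8.822574615478516)
side [327 165  15   8  64] [ 0.508 -0.096  0.118] ((0.507044792175293, -0.09467167407274246), (0.05298468470573425, 0.028452027589082718), 7.659189701080322)
side [387 141   6   5  26] [ 0.418 -0.305  0.119] ((0.4181358814239502, -0.3073256313800812), (0.01760505698621273, 0.018437769263982773), 27.87717056274414)
side [342 164   3   4  12] [ 0.49  -0.129  0.118] ((0.49016839265823364, -0.12851585447788239), (0.006695669610053301, 0.01483555231243372), 33.80389404296875)
```

Run:
```python
from h import *
o=[]
for n in ["scene","side"]:
    z=np.load(f"pics/{n}0.npz")
    o.append(rectify(n,z["im"],.121,.507+.13,-.107+.13,390,390,1500))
    X=deproj(n,z["d"])
    for uv in ([(320,262),(336,195),(250,192),(318,207)] if n=="scene" else [(297,160),(319,225),(367,160)]): print(n,uv,X[uv[1],uv[0]].round(3))
cv2.imwrite("pics/rect0.png",np.hstack(o)[:,:,::-1])
```

```text
scene (320, 262) [ 0.709 -0.092  0.083]
scene (336, 195) [0.467 0.059 0.063]
scene (250, 192) [ 0.444 -0.191  0.129]
scene (318, 207) [ 0.564 -0.039  0.123]
side (297, 160) [ 0.64  -0.075  0.1  ]
side (319, 225) [0.439 0.077 0.064]
side (367, 160) [ 0.44  -0.197  0.116]
```

View pics/rect0.png

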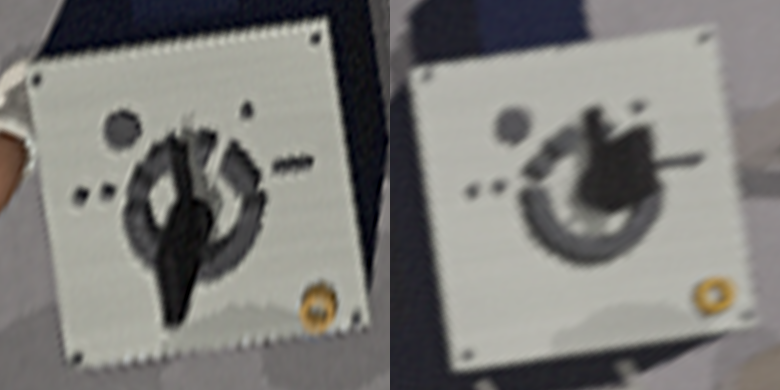

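The panel centre is near world (0.507,-0.107) with a yaw of about 8.6°. The large round mark is at rect0 (122,130), which puts it about +39° CCW from park. Next is the hover move for a close look.

```bash
cat >> h.py <<'E'
from scipy.spatial.transform import Rotation as Ro
def tool():
    s=manip.get_state(); q=s["ee_rot"]; return np.array(s["position"]),Ro.from_quat([q[1],q[2],q[3],q[0]]).as_matrix(),s
def yang(R): return np.degrees(np.arctan2(R[1,1],R[0,1]))
E
python3 - <<'E'
from h import *
p,R,s=tool(); print(R.round(4),yang(R))
print("shift",(R.T@(np.array([.507,-.107,.26])-p)).round(4))
for a in (98.6,-81.4): print("turn", -(((a-yang(R))+180)%360-180))
E
```

```text
[[-3.000e-04  2.732e-01 -9.619e-01]
 [ 1.700e-03 -9.619e-01 -2.732e-01]
 [-1.000e+00 -1.700e-03 -2.000e-04]] -74.1430873570603
shift [-0.0498 -0.3331 -0.4584]
turn -172.7430873570603
turn 7.25691264293971
```

Call:
play_rows(
  plan=[
    [[0,-0.05,0,0,0],[0,-0.09,-0.02,-0.02,0],[0.3,-0.09,-0.3331,-0.4584,7.3],[0.5,-0.09,-0.3331,-0.4584,7.3],[0.6,-0.09,-0.3331,-0.4584,7.3],[0.6,-0.09,-0.3331,-0.4584,7.3],[0.6,-0.09,-0.3331,-0.4584,7.3],[0.6,-0.09,-0.3331,-0.4584,7.3],[0.6,-0.09,-0.3331,-0.4584,7.3],[0.6,-0.09,-0.3331,-0.4584,7.3],[0.6,-0.09,-0.3331,-0.4584,7.3],[0.6,-0.09,-0.3331,-0.4584,7.3]],
  ],
)

```text
clock: 1.3
position: [0.4836, -0.1354, 0.2999]
ee_rot: [-0.052, -0.705, -0.053, 0.705]
contact_force: [0.6, 0.2, 0.2]
width: 0.0343
```

Run:
```python
from h import *
p,R,s=tool(); print(p,yang(R),R[:,0].round(4))
print("shift",(R.T@(np.array([.507,-.107,.26])-p)).round(4), "turn",-(-81.4-yang(R)))
```

```text
[ 0.48355629 -0.13540688  0.29990739] -81.43570861476837 [-5.0e-04  1.5e-03 -1.0e+00]
shift [ 0.0399 -0.0245 -0.0274] turn -0.0357086147683674
```

Call:
play_rows(
  plan=[
    [[0.6,0.04,-0.0245,-0.0274,0],[0.6,0.04,-0.0245,-0.0274,0],[0.6,0.04,-0.0245,-0.0274,0],[0.6,0.04,-0.0245,-0.0274,0]],
  ],
)

```text
clock: 1.7
position: [0.5067, -0.1079, 0.2604]
ee_rot: [-0.052, -0.705, -0.053, 0.705]
contact_force: [-0.2, -0.7, -0.5]
width: 0.0342
```

Run:
```python
from h import *
p,R,s=tool(); print(p,yang(R),R[:,0].round(4),s["contact_force"])
im,d=manip.get_image("wrist"); np.savez("pics/w1.npz",im=im,d=d,p=p,R=R); cv2.imwrite("pics/w1.png",im[:,:,::-1])
print(manip.camera_params("wrist")["intrinsics"])
```

```text
[ 0.50667462 -0.10790747  0.26036013] -81.46024604385696 [-7.e-04  6.e-04 -1.e+00] [-0.24191081 -0.73884604 -0.47135975]
[[277.87734407   0.         320.36020187]
 [  0.         277.87734407 200.38494932]
 [  0.           0.           1.        ]]
```

View pics/w1.png

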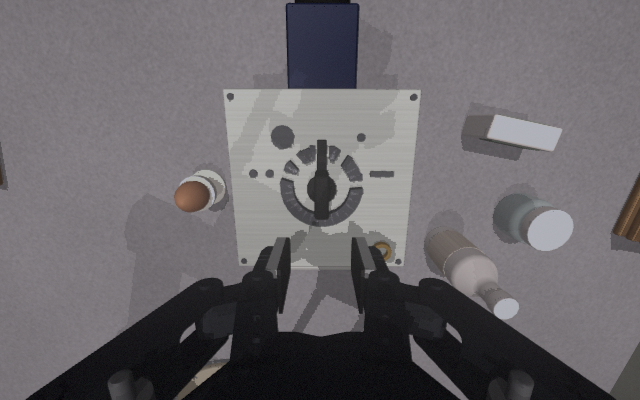

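The wrist view shows the knob at (321,187), the large round disc at (283,137) and notches at roughly (305,155), (338,155), (290,178) and (353,180). I'll rectify this view in the candler's frame.

```bash
cat >> h.py <<'E'
def wcam(p,R):
    c=manip.camera_params("wrist");M=np.array(c["mount"]);K=np.array(c["intrinsics"])
    Rwc=R@M[:3,:3]; o=p+R@M[:3,3]   # cam->world
    return K,Rwc.T,-Rwc.T@o
def wrect(f,z,c,yaw,half,s):
    q=np.load(f);K,Rc,t=wcam(q["p"],q["R"]);P=K@np.c_[Rc,t]
    cy,sy=np.cos(yaw),np.sin(yaw);n=int(2*half*s)
    # row j: cand x=half-j/s ; col i: cand y=half-i/s
    A=np.array([[0,-1/s,half],[-1/s,0,half],[0,0,z],[0,0,1.]])
    W=np.array([[cy,-sy,0,c[0]],[sy,cy,0,c[1]],[0,0,1,0],[0,0,0,1]])
    return cv2.warpPerspective(q["im"],P@W@A,(n,n),flags=cv2.INTER_CUBIC|cv2.WARP_INVERSE_MAP)
E
python3 - <<'E'
from h import *
q=np.load("pics/w1.npz");K,Rc,t=wcam(q["p"],q["R"])
v,u=np.mgrid[0:400,0:640];d=q["d"]
X=(np.stack([(u-K[0,2])/K[0,0]*d,(v-K[1,2])/K[1,1]*d,d],-1)-t)@Rc
im=q["im"]
m=((d>0)&(abs(X[...,2]-.12)<.008)&(abs(X[...,0]-.507)<.15)&(abs(X[...,1]+.107)<.15)).astype(np.uint8)
k,l,st,c=cv2.connectedComponentsWithStats(m);i=1+np.argmax(st[1:,4])
Q=X[l==i];print(st[i],Q[:,2].mean(),np.median(Q[:,2]),cv2.minAreaRect(Q[:,:2].astype(np.float32)))
for z0,z1 in((.126,.133),(.165,.18)):
    mm=(d>0)&(X[...,2]>z0)&(X[...,2]<z1)&(np.hypot(X[...,0]-.507,X[...,1]+.107)<.06)
    print(z0,mm.sum(),cv2.minAreaRect(X[mm][:,:2].astype(np.float32)),X[mm].mean(0))
cv2.imwrite("pics/r1.png",np.hstack([wrect("pics/w1.npz",z,(.507,-.107),np.radians(8.6),.1,1900) for z in(.121,.13)])[:,:,::-1])
E
```

```text
[  223    88   198   179 27135] 0.12072110992433409 0.12063215233732814 ((0.506506085395813, -0.10814438760280609), (0.20412947237491608, 0.20425446331501007), 8.231327056884766)
0.126 2208 ((0.5073791742324829, -0.10840590298175812), (0.09054230898618698, 0.09166763722896576), 82.29618072509766) [ 0.50324365 -0.10879653  0.1304687 ]
0.165 624 ((0.507204532623291, -0.1082427129149437), (0.043706923723220825, 0.012607203796505928), 8.194280624389648) [ 0.50812208 -0.1079671   0.17215268]
```

View pics/r1.png

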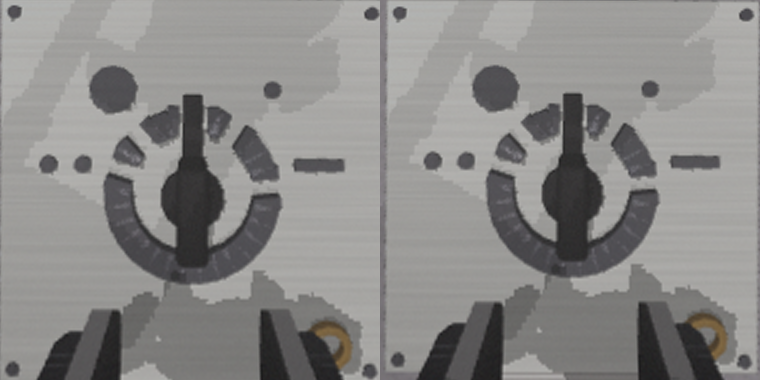

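Run:
```python
from h import *
c=(.5073,-.1083);yaw=np.radians(8.23)
g=lambda z:cv2.cvtColor(wrect("pics/w1.npz",z,c,yaw,.1,3000),cv2.COLOR_RGB2GRAY)
# ring fit check and polar unwrap
for z in(.121,.13):
    G=g(z);th=np.radians(np.arange(-110,110.01,.5));
    if z==.13:
        rr=np.arange(.034,.0425,.0005)
        Y=300-3000*rr[:,None]*np.cos(th);Xp=300-3000*rr[:,None]*np.sin(th)
        prof=cv2.remap(G,Xp.astype(np.float32),Y.astype(np.float32),1).mean(0)
        hi=prof>115
        e=np.flatnonzero(np.diff(hi.astype(int)));print([(round(np.degrees(th[k])+.25,1),int(prof[k]),int(prof[k+1])) for k in e])
    b=(G<115).astype(np.uint8)
    if z==.121:
        k,l,st,cc=cv2.connectedComponentsWithStats(b)
        for i in range(1,k):
            if st[i,4]>300:
                y,x=(300-cc[i])/3000; print(st[i,2:],np.degrees(np.arctan2(y,x)).round(1),np.hypot(x,y).round(4))
    pol=np.array([[300-3000*r*np.sin(t_),300-3000*r*np.cos(t_)] for r in np.arange(.09,.02,-.00025) for t_ in np.radians(np.arange(100,-100,-.25))],np.float32).reshape(280,800,2)
    cv2.imwrite(f"pics/pol{int(z*1000)}.png",cv2.remap(G,pol[...,0],pol[...,1],1))
```

```text
[ 22  21 345] 45.4 0.1328
[ 23  20 349] -45.0 0.1321
[  76   75 4383] 38.7 0.0676
[ 28  27 607] -38.1 0.0672
[  282   320 35739] 174.5 0.0117
[  65   62 2614] 24.8 0.0378
[  75   89 3760] -60.8 0.0373
[  50   49 1505] 59.9 0.0392
[ 29  29 634] 80.2 0.0772
[ 27  27 590] 77.1 0.0594
[  81   22 1602] -78.4 0.0675
[  194   138 13685] 149.0 0.0942
[  152   114 13955] -145.3 0.1006
[ 23  25 436] 135.2 0.1338
[ 23  23 399] -135.3 0.1331
[(np.float64(-88.8), 95, 118), (np.float64(-78.8), 127, 114), (np.float64(-37.2), 97, 120), (np.float64(-26.8), 122, 111), (np.float64(-10.8), 109, 129), (np.float64(-7.8), 128, 107), (np.float64(9.2), 112, 121), (np.float64(10.8), 115, 106), (np.float64(37.2), 106, 125), (np.float64(48.8), 131, 110), (np.float64(65.8), 109, 122), (np.float64(75.8), 128, 109)]
```

View pics/pol130.png

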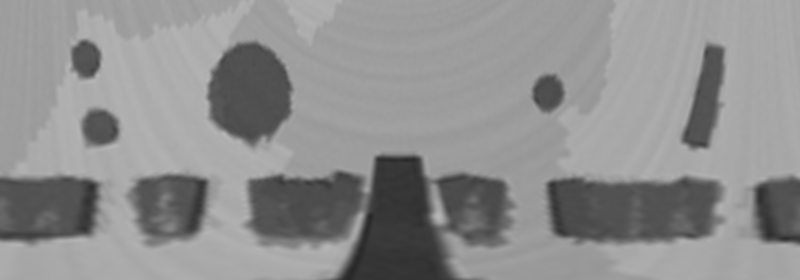

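The large round mark sits at 38.5° and its notch looks centred at about 43° (37–49°). The knob axis is at (0.5073,-0.1083) with yaw 8.2°, and the sizes match the given 204/91/44 mm. Next I'll descend onto the bar.

Run:
```python
from h import *
p,R,s=tool(); print(p)
for z in (.18,.142): print("shift",(R.T@(np.array([.5073,-.1083,z])-p)).round(4), "turn",-(-81.77-yang(R)))
```

```text
[ 0.50682038 -0.10830476  0.26085663]
shift [ 0.0809  0.0001 -0.0004] turn 0.25813353653545335
shift [ 1.189e-01  1.000e-04 -4.000e-04] turn 0.25813353653545335
```

Call:
play_rows(
  plan=[
    [[0.6,0.04,0,-0.0004,0.3],[0.6,0.08,0,-0.0004,0.3],[0.6,0.095,0,-0.0004,0.3],[0.6,0.11,0,-0.0004,0.3],[0.6,0.119,0,-0.0004,0.3],[0.6,0.119,0,-0.0004,0.3],[0.6,0.119,0,-0.0004,0.3]],
  ],
)

```text
clock: 2.45
position: [0.5077, -0.1091, 0.1429]
ee_rot: [0.05, 0.706, 0.05, -0.705]
contact_force: [0.3, -0.5, 0.2]
width: 0.0338
```

Run:
```python
from h import *
p,R,s=tool(); print(p,yang(R),s["contact_force"],s["moment"],s["width"])
im,d=manip.get_image("wrist"); np.savez("pics/w2.npz",im=im,d=d,p=p,R=R); cv2.imwrite("pics/w2.png",im[:,:,::-1])
```

```text
[ 0.50774646 -0.10906085  0.14291006] -81.86897166570859 [ 0.33066293 -0.48389686  0.17274484] [0.07173476 0.03666848 0.00325175] 0.033765527613082665
```

View pics/w2.png

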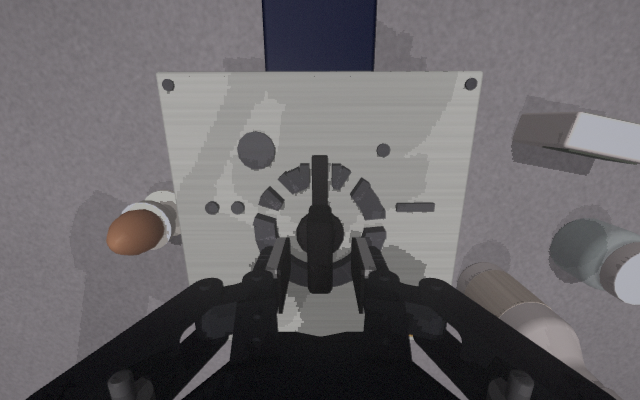

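The bar at (320,230) is centred between the pads at (285) and (357). I'll close the gripper gently.

Call:
play_rows(
  plan=[
    [[0.75,0,0,0,0],[0.9,0,0,0,0],[1,0,0,0,0],[1,0,0,0,0],[1,0,0,0,0],[1,0,0,0,0]],
  ],
  grip_force=45,
)

```text
clock: 3.1
position: [0.5087, -0.1087, 0.1444]
ee_rot: [0.051, 0.707, 0.05, -0.704]
contact_force: [-0.5, 1.8, 5.9]
width: 0.012
```

Run:
```python
from h import *
for i in range(1):
    p,R,s=tool(); print(p,yang(R),s["contact_force"],s["moment"],s["width"])
```

```text
[ 0.50872461 -0.10874091  0.14439021] -81.83802012593506 [-0.45191724  1.84787806  5.90947502] [ 0.24545188  0.12833655 -0.0011515 ] 0.011993071204780789
```

```bash
cat >> h.py <<'E'
def wpts(f):
    q=np.load(f);K,Rc,t=wcam(q["p"],q["R"]);v,u=np.mgrid[0:400,0:640];d=q["d"]
    return (np.stack([(u-K[0,2])/K[0,0]*d,(v-K[1,2])/K[1,1]*d,d],-1)-t)@Rc,d,q
E
python3 - <<'E'
from h import *
for f in("pics/w1.npz","pics/w2.npz"):
    X,d,q=wpts(f)
    mm=(d>0)&(X[...,2]>.165)&(X[...,2]<.178)&(np.hypot(X[...,0]-.507,X[...,1]+.108)<.04)
    T=(X-q["p"])@q["R"]; k,l,st,c=cv2.connectedComponentsWithStats(mm.astype(np.uint8)); i=1+np.argmax(st[1:,4])
    print(st[i],cv2.minAreaRect(X[l==i][:,:2].astype(np.float32)), cv2.minAreaRect(T[l==i][:,1:].astype(np.float32)))
    print(np.median(X[l==i][:,2]))
    rm=(d>0)&(X[...,2]>.1275)&(X[...,2]<.1335)&(np.hypot(X[...,0]-.507,X[...,1]+.108)<.05)&(np.hypot(X[...,0]-.507,X[...,1]+.108)>.028)
    print(cv2.minEnclosingCircle(X[rm][:,:2].astype(np.float32)),np.median(X[rm][:,2]))
E
```

```text
[315 174  14  46 624] ((0.5072022080421448, -0.10824080556631088), (0.043706897646188736, 0.01260719820857048), 8.19426441192627) ((0.00046809716150164604, -0.0005280729383230209), (0.012606574222445488, 0.04370918869972229), 0.3449343144893646)
0.17226863253324326
((0.5072502493858337, -0.10832894593477249), 0.04606945440173149) 0.1305754043071169
[ 307  217   26   77 1897] ((0.5073208808898926, -0.10788747668266296), (0.04384470731019974, 0.013904023915529251), 8.664588928222656) ((-0.0012041605077683926, 0.00019845366477966309), (0.043840281665325165, 0.013903722167015076), 89.46412658691406)
0.17227109940405919
((0.5075604319572449, -0.10832314938306808), 0.04614369198679924) 0.13058748274611937
```

Run:
```python
from h import *
p,R,s=tool(); print(R[:,0], "lift13",(R.T@[0,0,.013]).round(5), "e along bar/tool",(R.T@(p-[.5073,-.1082,p[2]])).round(4))
```

```text
[ 4.85440731e-03 -7.58370270e-04 -9.99987930e-01] lift13 [-1.3e-02  2.0e-05 -6.0e-05] e along bar/tool [ 0.      0.0007 -0.0013]
```

Call:
play_rows(
  plan=[
    [[1,-0.003,0,0,0],[1,-0.006,0,0,0],[1,-0.009,0,0,0],[1,-0.012,0,0,0],[1,-0.013,0,0,0],[1,-0.013,0,0,0],[1,-0.013,0,0,0]],
  ],
)

```text
clock: 3.8
position: [0.5084, -0.1086, 0.1571]
ee_rot: [0.051, 0.707, 0.05, -0.704]
contact_force: [2.4, 0.8, -8.5]
width: 0.0123
```

Run:
```python
from h import *
p,R,s=tool(); print(p,yang(R),R[:,0],s["contact_force"],s["moment"],s["width"])
im,d=manip.get_image("wrist"); np.savez("pics/w3.npz",im=im,d=d,p=p,R=R); cv2.imwrite("pics/w3.png",im[:,:,::-1])
X,d,q=wpts("pics/w3.npz")
mm=(d>0)&(X[...,2]>.165)&(X[...,2]<.2)&(np.hypot(X[...,0]-.507,X[...,1]+.108)<.03)
print(mm.sum()); print(np.percentile(X[mm][:,2],[10,30,50,70,90]))
```

```text
[ 0.5084235  -0.10864737  0.15714832] -81.8393043011923 [ 4.25461838e-03 -5.05971217e-04 -9.99990821e-01] [ 2.43052419  0.83809515 -8.52412059] [-0.07033968 -0.24340585  0.03463106] 0.012302606562250252
2685
[0.18265138 0.18462138 0.18514408 0.18595213 0.19525965]
```

View pics/w3.png

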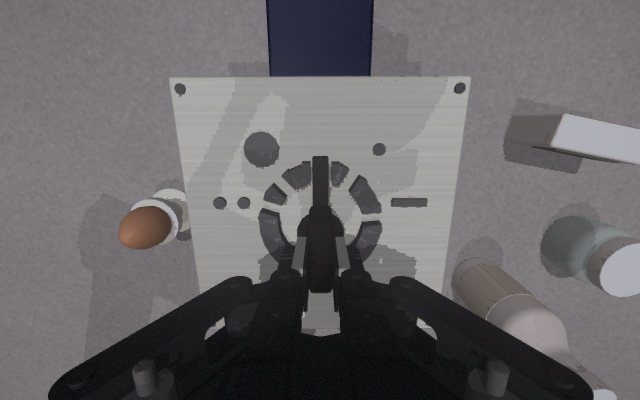

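The lift is 13 mm and the force is -8.5 N, which matches the spring. The tooth is clear, so I'll turn 43° CCW about the knob axis.

Call:
play_rows(
  plan=[
    [[1,0,-0.0001,0,-4],[1,0,-0.0001,0,-9],[1,0,-0.0002,0,-14],[1,0,-0.0003,0.0001,-19],[1,0,-0.0004,0.0001,-24],[1,0,-0.0005,0.0002,-29],[1,0,-0.0006,0.0002,-34],[1,0,-0.0007,0.0003,-39],[1,0,-0.0007,0.0003,-43],[1,0,-0.0007,0.0003,-43],[1,0,-0.0007,0.0003,-43],[1,0,-0.0007,0.0003,-43]],
  ],
)

```text
clock: 5.05
position: [0.5077, -0.1074, 0.157]
ee_rot: [0.305, 0.639, 0.305, -0.637]
contact_force: [0.9, 2.6, -7.4]
width: 0.0125
```

Run:
```python
from h import *
p,R,s=tool(); print(p,yang(R),R[:,0],s["contact_force"],s["moment"],s["width"])
im,d=manip.get_image("wrist"); np.savez("pics/w4.npz",im=im,d=d,p=p,R=R); cv2.imwrite("pics/w4.png",im[:,:,::-1])
X,d,q=wpts("pics/w4.npz")
mm=(d>0)&(X[...,2]>.165)&(X[...,2]<.2)&(np.hypot(X[...,0]-.507,X[...,1]+.108)<.03)
print(np.percentile(X[mm][:,2],[10,30,50,70,90]))
G=[wrect("pics/w4.npz",z,(.5073,-.1082),np.radians(8.23),.065,3000) for z in(.13,.152)]
cv2.imwrite("pics/r4.png",np.hstack(G)[:,:,::-1])
```

```text
[ 0.50773988 -0.10739087  0.15696753] -38.901767369471955 [ 3.64286175e-03  7.14574818e-04 -9.99993109e-01] [ 0.90798686  2.56970314 -7.42835477] [ 0.52797937 -0.20635493  0.00617241] 0.01246166924584408
[0.18248018 0.18441092 0.1850155  0.18579385 0.19536751]
```

View pics/w4.png

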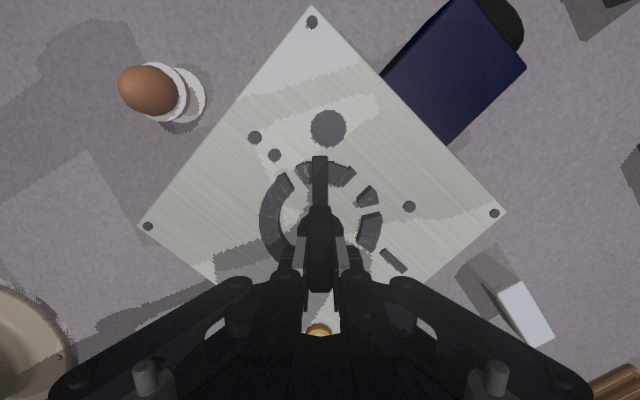

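View pics/r4.png

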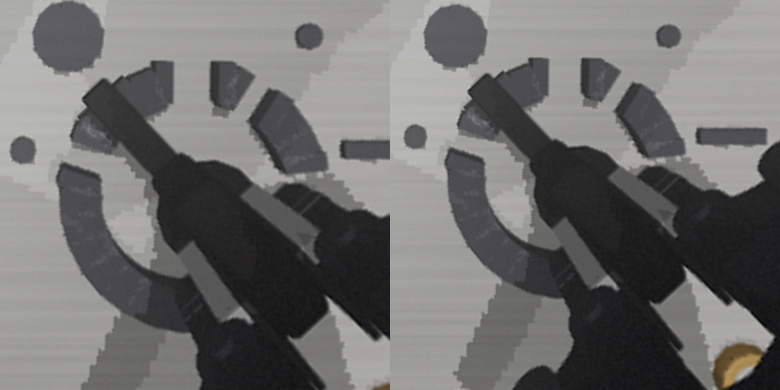

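The knob has turned 42.9° and the pointer lies over the notch next to the large disc. I'll lower to just above the ring, then feel down in small steps.

Call:
play_rows(
  plan=[
    [[1,0.002,0,0,0],[1,0.004,0,0,0],[1,0.004,0,0,0]],
  ],
)

```text
clock: 5.4
position: [0.5078, -0.1073, 0.1527]
ee_rot: [0.305, 0.639, 0.305, -0.637]
contact_force: [1.7, 2.4, -7.1]
width: 0.0124
```

Call:
play_rows(
  plan=[
    [[1,0.001,0,0,0],[1,0.001,0,0,0]],
  ],
)

```text
clock: 5.6
position: [0.5078, -0.1073, 0.1517]
ee_rot: [0.305, 0.639, 0.305, -0.637]
contact_force: [0.3, 2.0, -7.4]
width: 0.0121
```

Call:
play_rows(
  plan=[
    [[1,0.0007,0,0,0],[1,0.0007,0,0,0]],
  ],
)

```text
clock: 5.8
position: [0.5078, -0.1073, 0.151]
ee_rot: [0.305, 0.639, 0.305, -0.637]
contact_force: [1.6, 2.4, -6.8]
width: 0.0122
```

Call:
play_rows(
  plan=[
    [[1,0.001,0,0,0],[1,0.001,0,0,0]],
  ],
)

```text
clock: 6.0
position: [0.5078, -0.1073, 0.1499]
ee_rot: [0.305, 0.639, 0.305, -0.637]
contact_force: [1.4, 3.3, -7.3]
width: 0.0124
```

Call:
play_rows(
  plan=[
    [[1,0.001,0,0,0],[1,0.001,0,0,0]],
  ],
)

```text
clock: 6.2
position: [0.5078, -0.1073, 0.1488]
ee_rot: [0.305, 0.639, 0.305, -0.637]
contact_force: [1.6, 2.4, -6.1]
width: 0.0121
```

The tooth is past the ring top (lift about 4.5 mm) with the spring load still on the gripper, so it is in the notch.

Call:
play_rows(
  plan=[
    [[1,0.001,0,0,0],[1,0.002,0,0,0],[1,0.002,0,0,0]],
  ],
)

```text
clock: 6.5
position: [0.5078, -0.1073, 0.1467]
ee_rot: [0.305, 0.639, 0.305, -0.637]
contact_force: [1.2, 3.0, -5.9]
width: 0.0122
```

Call:
play_rows(
  plan=[
    [[1,0.001,0,0,0],[1,0.001,0,0,0]],
  ],
)

```text
clock: 6.7
position: [0.5078, -0.1073, 0.1456]
ee_rot: [0.305, 0.639, 0.305, -0.637]
contact_force: [0.4, 2.8, -5.7]
width: 0.0121
```

Run:
```python
from h import *
p,R,s=tool(); print(p,yang(R),s["contact_force"],s["moment"],s["width"])
```

```text
[ 0.50777543 -0.10730262  0.14563786] -38.911261768492224 [ 0.39878746  2.84018494 -5.70458063] [ 0.45287407 -0.18935847  0.01842529] 0.012087067359592116
```

The lift is about 1.3 mm and there is no moment about the axis. I'll let go here, then retreat straight up.

Call:
play_rows(
  plan=[
    [[0.8,0,0,0,0],[0.6,0,0,0,0],[0.6,0,0,0,0],[0.6,0,0,0,0],[0.6,0,0,0,0]],
  ],
)

```text
clock: 7.2
position: [0.508, -0.1076, 0.146]
ee_rot: [0.305, 0.639, 0.304, -0.637]
contact_force: [-0.3, -0.0, -0.4]
width: 0.034
```

Call:
play_rows(
  plan=[
    [[0.6,-0.015,0,0,0],[0.6,-0.04,0,0,0],[0.6,-0.075,0,0,0],[0.6,-0.115,0,0,0],[0.6,-0.115,0,0,0],[0.6,-0.115,0,0,0],[0.6,-0.115,0,0,0]],
  ],
)

```text
clock: 7.9
position: [0.5067, -0.1074, 0.2598]
ee_rot: [0.305, 0.639, 0.305, -0.637]
contact_force: [-0.3, -0.2, -0.2]
width: 0.0341
```

Run:
```python
from h import *
p,R,s=tool(); print(p,yang(R),s["contact_force"],s["width"])
im,d=manip.get_image("wrist"); np.savez("pics/w5.npz",im=im,d=d,p=p,R=R); cv2.imwrite("pics/w5.png",im[:,:,::-1])
X,d,q=wpts("pics/w5.npz")
mm=(d>0)&(X[...,2]>.165)&(X[...,2]<.2)&(np.hypot(X[...,0]-.507,X[...,1]+.108)<.03)
print("bar top",np.percentile(X[mm][:,2],[10,50,90]),cv2.minAreaRect(X[mm][:,:2].astype(np.float32)))
G=[wrect("pics/w5.npz",z,(.5073,-.1082),np.radians(8.23),.1,1900) for z in(.13,.14)]
cv2.imwrite("pics/r5.png",np.hstack(G)[:,:,::-1])
X1,d1,q1=wpts("pics/w1.npz")
print("panel", *[np.median(x[(abs(x[...,2]-.12)<.006)&(abs(x[...,0]-.507)<.09)&(abs(x[...,1]+.108)<.09)][:,2]) for x in (X1,X)])
```

```text
[ 0.50665994 -0.10738819  0.25980902] -38.91548479271845 [-0.29124999 -0.19449283 -0.23964334] 0.0340740808174007
bar top [0.1704545 0.1722686 0.1732309] ((0.5070338845252991, -0.10759183019399643), (0.04322975128889084, 0.01362631469964981), 51.445350646972656)
panel 0.12062641678130234 0.12065104295490048
```

View pics/w5.png

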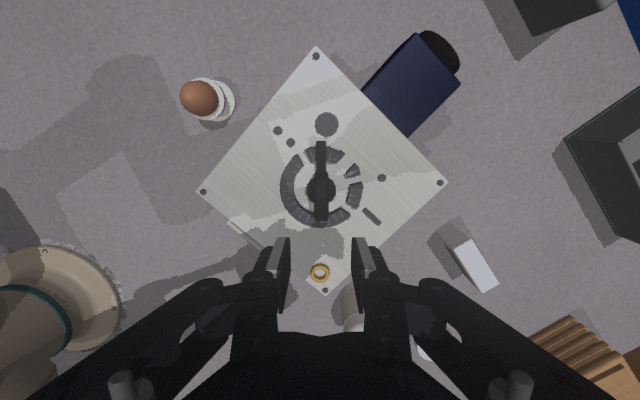

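View pics/r5.png

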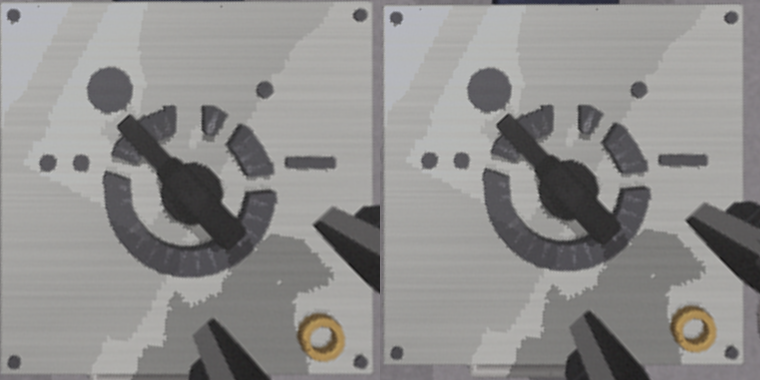

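The bar top reads 0.1723 m, the same as when it was parked at home. The pointer is at 43.2° beside the large disc, and the gripper is clear with about 0 N on it. Brass ring, egg cup and hygrometer look untouched.

Run:
```python
from rig import manip
print(manip.sign_off())
```

```text
the job is handed in; nothing more can be done
None
```

The selector is set to the large round aperture with the tooth fully home, and I handed the job in at about 8 s.

- **What I did:** I gripped the knob, lifted it straight up about 13 mm, where the spring pulled about 8.5 N. I then turned it 42.9° counter-clockwise, because the camera showed the notch about 4.5° past its mark.
- **Feeling it in:** I lowered it in steps of about 1 mm. The spring load stayed on the gripper past the ring top, so the tooth was not pressed against the ring. I let go about 1 mm above home and moved straight up.
- **Last checks:**
  - The bar top is at 0.1723 m, the same as when it was parked at home.
  - The pointer is at 43.2°, in the notch beside the large disc.
  - The arm is clear, with about 0 N on it.
  - The bystanders in the last wrist picture look unmoved; I did not retake the scene and side views.
- **One small surprise:** closing the fingers on the parked knob pressed it down with about 6 N and raised the arm 1.5 mm. The load went to the spring's pull when I lifted. No check failed.

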